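# Empty the large-bead bay of a carver's tray

### The job

Take the wooden bead tray by its handle and tip it on the corner of the bay that holds the two large beads, so that both roll out through the gap at that corner into the wooden bowl and the three small beads stay in the tray. Then set the tray down level on the bench, let go, and leave the bowl about where it stands. Do not touch the beads with the gripper, and leave everything else on the bench in its place.

Things in the scene. Friction and masses are not known exactly. Their poses are not given: they have to be found in the camera images.
- tray: loose square wooden tray, 190 x 190 mm, about 0.4 kg, standing at any yaw on either side of the bench. Origin: centre of its underside; z up, x and y along its sides. Two dividers (6 mm thick, 46 mm high) along its x and y axes make four equal square bays. The rim is 6 mm thick and 52 mm high. The large beads lie in the +x +y bay
- tray_handle (a point): centre of the tray's handle, a wooden bar 90 mm long along the tray's x, 22 mm wide along y, 30 mm high, on an 18 mm square post over the tray's middle; 100 mm above the underside (bar from 85 to 115 mm)
- tray_spout (a point): bay floor at the tray's very +x +y corner (x = y = 95 mm, 23 mm above the underside), in that bay's gap. At every corner the rim is open for 59 mm along both sides. Each bay floor slopes 7 degrees down from its corner (23 mm) to the tray's middle (7 mm), where the beads lie; a bay starts to empty when its corner is tipped down more than about 7 degrees, and surely at about 25
- bowl: loose round dark wooden bowl, 200 mm across the rim, 70 mm high, wall 5 mm, 0.6 kg, standing on the bench. Origin: centre of its underside
- big_a_center (a point): centre of a plain bone-coloured large bead (a smooth ball, 36 mm across) in the tray's +x +y bay
- big_b_center (a point): centre of a plain bone-coloured large bead (a smooth ball, 36 mm across) in the tray's +x +y bay, beside the other
- small_a_center (a point): centre of a plain bone-coloured small bead (a smooth ball, 26 mm across) in the tray's -x +y bay
- small_b_center (a point): centre of a plain bone-coloured small bead (a smooth ball, 26 mm across) in the tray's -x -y bay
- small_c_center (a point): centre of a plain bone-coloured small bead (a smooth ball, 26 mm across) in the tray's +x -y bay
- knife: bystander: carving knife lying flat along its x, 180 mm long, 18 mm high; origin under the front end of its handle
- sanding_block: bystander: cork sanding block, 110 x 60 x 35 mm, origin under its centre
- mallet: bystander: wooden hammer lying flat along its x, 260 mm long, origin on the bench under it
- mug: bystander: white mug, 80 mm across, 95 mm high, origin under its centre

How it is judged:
By the outcome, as a careful person would: the job done as asked, in the order asked, and still so for the second after the job is handed in, with the robot touching nothing.
It also fails if it takes over 61 s, if anything falls off the work surface, if the arm or the gripper's body presses on something with over 40 N, if the wrist force passes 120 N, or if a joint passes its speed limit or range.

### The arm

A 6-joint arm with a two-finger parallel gripper is mounted at the origin on the work surface. World frame = base frame: x ahead of the robot, y to its left, z up, the work surface at z = 0. Lengths are in m, angles in rad, forces in N, time in s.
With the tool pointing down it reaches from about 0.425 to 0.95 m from the base axis. Payload 14.7 kg.
Tool frame: the origin (TCP) lies between the finger pads; the fingertips stand 14 mm ahead of it and the grasp point (between the pads) lies 5 mm behind it; z points along the fingers, y is the line along which they close (so a half turn about z gives the same grasp; the last joint's range is limited). The gripper opens to 85 mm and grips with 20 to 120 N. Pads are 22 mm wide; open, the fingers measure 114 mm over their backs; the gripper's body (76 mm by 85 mm) begins 54 mm behind the grasp point. The pads swing forward as they close: fully open they stand 13 mm farther back than shut.
Start: joints at [1.292, 0.48, 1.596, -0, 1.065, -0.047], TCP at [0.149, 0.633, 0.216] pointing down, gripper open.
Joint ranges: [-2.75, 2.75], [-0.82, 2.05], [0.23, 2.67], [-1.56, 4.7], [0.09, 2.69], [-2.92, 2.92]. Speed limits (rad/s): [1.89, 1.89, 2.39, 3.01, 3.01, 3.01].

### API

Orientations are given as [roll, pitch, yaw] about the fixed x, y, z axes, in that order (R = Rz(yaw) Ry(pitch) Rx(roll)).
In Python, from workcell import arm gives the robot as it stands.
- The arm moves only by the shell command python3 -m jog 'ROWS' [FORCE]. ROWS is JSON, a list of rows, each a list of 7 numbers: the turn, a rotation vector about the tool's x, y, z in degrees, then the shift along the tool's x, y, z in mm, then the opening, from 0 (shut) to 1 (fully open). In form: [[wx, wy, wz, dx, dy, dz, grip], ...]. A call has 1 to 20 rows; each row shifts and turns the commanded pose from where the row before left it, along the tool's axes as they then stand; what a row does not reach is not made up. A row lasts 1/10 s, in which the tool goes at most 50 mm and 8.59 degrees, less where a joint would pass 70% of its speed; a pose out of reach is approached as far as the arm can. A call is refused whole if a number of a shift passes 50 or a number of a turn 8.59, either way. A call with a gripper value outside its range is refused whole. The fingers move at their own pace and stop on an object; FORCE is the grip in N (left out, the last holds). Time passes only in rows, so rows that do not move let the fingers close. It gives the time, the measured TCP pose, the force, the opening and the grip force at its end, in the units of the state.
- arm.get_obs(): the state, without advancing time (a new reading comes with each control period).
- arm.read_camera(name): name is "side" or "top"; returns (picture, depth): 384x512x3 uint8, red, green, blue; 384x512 float32, m along the optical axis (not along the pixel's ray), 0 where there is no reading.
- arm.camera_model(name): a dict with "fx", "fy", "cx", "cy" (pixels), "dist_coeffs" ([k1, k2, p1, p2, k3] as OpenCV has them; the pictures are not rectified), "extrinsics" (4x4, takes a point from camera to world coordinates). Camera axes: x right, y down, z forward; pixel columns grow to the right and rows downward; lengths in m; the calibration is good to about 2 mm. A picture is of the moment at which its call begins. camera_model takes no time and is no camera call.
- arm.finish_job(): hands the job in; it is judged then, once.
The state is a dict: "t": time; "q": joint angles; "joint_vel": joint speeds; "effort": joint torques, N m; "ee_pos": TCP position; "tool_rot": TCP orientation; "contact_force": force on the tool from outside, world axes, zero at the start; "torque": the same for the moment, N m; "opening": finger opening in m; "gripper_force": force on a finger pad.
Only numpy, scipy, OpenCV 4.12 (cv2) and the standard library are available. Lean on these libraries where they do the work, as an engineer would, in place of code of your own. Each camera call takes 0.05 s, during which the arm holds its last target. There are 200 camera calls.

## Working session

There is one attempt and no reset: what is moved stays moved. The work goes in short steps, Python scripts to look and compute and a shell command to move; the robot and the scene stay as the last step left them, time stands still between calls to the robot, and variables do not carry over. Pictures are saved under pics/ and viewed, at most 10 in all, crops included, and the job is handed in when it is done.

```bash
ls; mkdir -p pics; python3 - <<'E'
from workcell import arm
import cv2,numpy as np
for n in("top","side"):
    im,d=arm.read_camera(n); cv2.imwrite(f"pics/{n}0.png",im[:,:,::-1]); np.savez(f"{n}0.npz",im=im,d=d)
    m=arm.camera_model(n); print(n,m)
o=arm.get_obs();print(o)
E
```

```text
pics
top {'fx': 359.7850954518807, 'fy': 359.7850954518807, 'cx': 252.6562579655276, 'cy': 201.13328222489102, 'dist_coeffs': array([-0.03139209,  0.        ,  0.        ,  0.        ,  0.        ]), 'extrinsics': array([[ 1.32455515e-02, -9.86531056e-01,  1.63036901e-01,
         3.71444647e-01],
       [-9.99893185e-01, -1.40755461e-02, -3.93669534e-03,
         1.12409356e-03],
       [ 6.17850562e-03, -1.62967342e-01, -9.86612118e-01,
         1.20673357e+00],
       [ 0.00000000e+00,  0.00000000e+00,  0.00000000e+00,
         1.00000000e+00]])}
side {'fx': 354.95237925905235, 'fy': 354.95237925905235, 'cx': 255.56889684729117, 'cy': 193.42874181581473, 'dist_coeffs': array([-0.01798812,  0.        ,  0.        ,  0.        ,  0.        ]), 'extrinsics': array([[ 0.93255092, -0.2691927 ,  0.24059109,  0.2393332 ],
       [-0.36098722, -0.68398892,  0.63391433, -0.82345554],
       [-0.00608347, -0.6780077 , -0.73502962,  1.06978392],
       [ 0.        ,  0.        ,  0.        ,  1.        ]])}
{'t': 0.1, 'q': array([ 1.29235536e+00,  4.80731227e-01,  1.59680948e+00,  3.76754118e-05,
        1.06511571e+00, -4.65966982e-02]), 'joint_vel': array([-0.00195635, -0.00214817,  0.00015636, -0.00089858,  0.0023983 ,
        0.00055205]), 'effort': array([ 2.34854968e-03, -9.52247930e+01, -4.31042647e+01, -5.21239542e-05,
        4.96336230e-03,  1.17259115e-04]), 'ee_pos': array([0.14921095, 0.63224464, 0.21556169]), 'tool_rot': array([-3.14053158e+00, -8.24547610e-05,  2.90973007e+00]), 'contact_force': array([ 0.34797543,  0.01267999, -0.02742812]), 'torque': array([-0.01760875,  0.01858159, -0.03228116]), 'gripper_force': 0.0, 'opening': 0.08564249052671528}
```

View pics/top0.png

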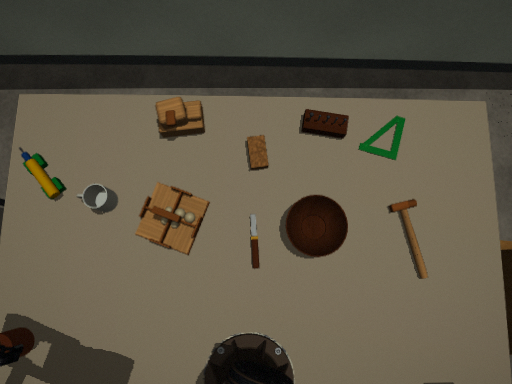

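View pics/side0.png

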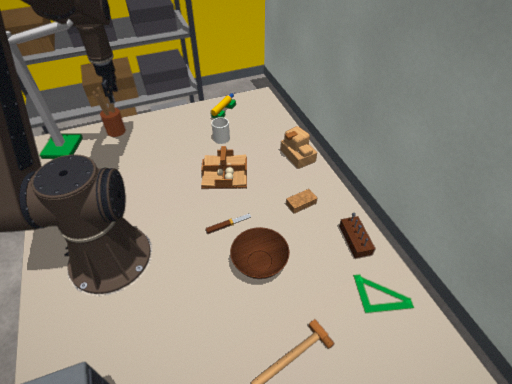

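The top view shows the tray centred near (172,218), with its handle running about (150,209) to (180,220), the bowl at (317,225), the knife between them at (254,240), and the mug at (95,197). I'll enlarge the tray and locate things metrically.

```bash
cat > h.py <<'E'
import numpy as np,cv2
from workcell import arm
def cloud(n,d):
    m=arm.camera_model(n); K=np.array([[m['fx'],0,m['cx']],[0,m['fy'],m['cy']],[0,0,1]])
    v,u=np.mgrid[:384,:512]; p=np.stack([u,v],-1).reshape(-1,1,2).astype(float)
    r=cv2.undistortPoints(p,K,m['dist_coeffs']).reshape(384,512,2)
    P=np.dstack([r*d[...,None],d]); E=m['extrinsics']
    return P@E[:3,:3].T+E[:3,3]
def proj(n,X):
    m=arm.camera_model(n); K=np.array([[m['fx'],0,m['cx']],[0,m['fy'],m['cy']],[0,0,1]])
    W=np.linalg.inv(m['extrinsics']); return cv2.projectPoints(np.array(X,float).reshape(-1,1,3),cv2.Rodrigues(W[:3,:3])[0],W[:3,3],K,m['dist_coeffs'])[0].reshape(-1,2)
E
python3 - <<'E'
from h import *
t=np.load('top0.npz');s=np.load('side0.npz')
P=cloud('top',t['d']);S=cloud('side',s['d'])
print('bench z',np.median(P[280:320,200:220,2]),np.median(S[300:320,150:180,2]))
def reg(P,u0,u1,v0,v1,z0,z1):
    q=P[v0:v1,u0:u1].reshape(-1,3); return q[(q[:,2]>z0)&(q[:,2]<z1)]
h=reg(P,130,215,175,260,.104,.13); print('handle',len(h),h.mean(0),cv2.minAreaRect(h[:,:2].astype(np.float32)*1000))
h=reg(S,195,255,140,195,.108,.13); print('handle side',len(h),h.mean(0),cv2.minAreaRect(h[:,:2].astype(np.float32)*1000))
h=reg(P,130,215,175,260,.012,.08); print('tray',len(h),cv2.minAreaRect(h[:,:2].astype(np.float32)*1000))
for z0,z1 in((.05,.09),(.06,.09)):
    b=reg(P,275,360,185,265,z0,z1); print('bowl',len(b),cv2.minEnclosingCircle(b[:,:2].astype(np.float32)*1000),b[:,2].max())
for n,w in(('mug',(75,112,178,215)),('knife',(245,265,210,270)),('block',(243,273,130,172)),('sculpt',(150,210,92,140))):
    q=reg(P,*w,.008,.3); print(n,q.min(0),q.max(0))
a=cv2.resize(t['im'][170:265,130:225],None,fx=6,fy=6,interpolation=cv2.INTER_CUBIC)
b=cv2.resize(s['im'][140:195,195:255],None,fx=8,fy=8,interpolation=cv2.INTER_CUBIC)
cv2.imwrite('pics/c1.png',cv2.convertScaleAbs(a[:,:,::-1],alpha=1.4));cv2.imwrite('pics/c2.png',cv2.convertScaleAbs(b[:,:,::-1],alpha=1.4))
E
```

```text
bench z 0.0007667724937495679 0.0004778079397076418
handle 214 [0.50791958 0.26410721 0.11508817] ((508.2807312011719, 264.7776794433594), (88.93985748291016, 22.007091522216797), 69.67491912841797)
handle side 86 [0.50685324 0.25632745 0.11462974] ((507.4831848144531, 260.6946716308594), (90.45734405517578, 21.113794326782227), 71.86422729492188)
tray 2870 ((508.491943359375, 265.4888000488281), (191.88345336914062, 190.26756286621094), 70.21501159667969)
bowl 794 ((484.7981262207031, -206.70631408691406), 99.94324493408203) 0.07676003120054187
bowl 522 ((484.7981262207031, -206.70631408691406), 99.94324493408203) 0.07676003120054187
mug [0.52141218 0.45316373 0.00807879] [0.6036782  0.57778345 0.10068948]
knife [ 0.34745728 -0.02395223  0.0080706 ] [0.52536873 0.00462503 0.02480851]
block [ 0.67791494 -0.0508686   0.00824565] [0.79481328 0.0186567  0.0423402 ]
sculpt [0.79050612 0.15932543 0.00809569] [0.90558354 0.31924458 0.13001326]
```

View pics/c1.png

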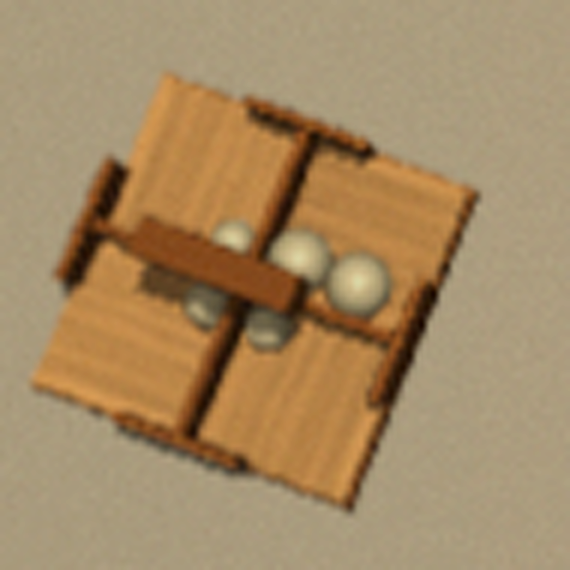

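View pics/c2.png

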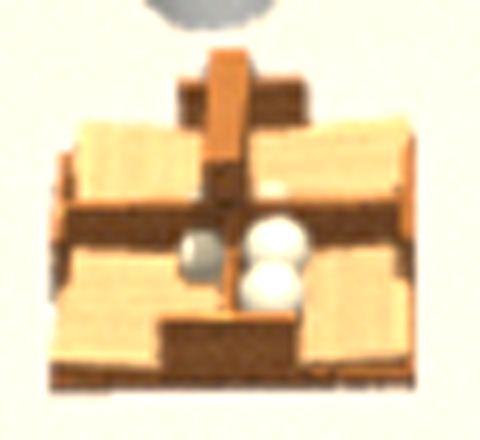

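The crops show the two large beads at crop (300,258) and (358,285), in the bay whose open corner is at crop (475,190). The handle runs from (145,230) to (300,290). That puts the tray at (0.5085, 0.265) with yaw about -110°, the spout pointing along -65° in the world frame, and the bowl at (0.485,-0.207). The handle's far end in the picture is tray +x.

Next I'll turn the tool +96.7° about its z axis and go above the handle.

```bash
cat >> h.py <<'E'
from scipy.spatial.transform import Rotation as Ro
def todo(pos,R):
    o=arm.get_obs(); C=Ro.from_euler('xyz',o['tool_rot'])
    print('t',round(o['t'],2),'turn deg(tool)',np.round((C.inv()*R).as_rotvec(degrees=True),2),'shift mm: now-frame',np.round(C.inv().apply(np.array(pos)-o['ee_pos'])*1e3,1),'after-turn frame',np.round(R.inv().apply(np.array(pos)-o['ee_pos'])*1e3,1),'F',o['contact_force'].round(1),'open',o['opening'],'gf',o['gripper_force'],'q',o['q'].round(2))
E
python3 -m jog '[[0,0,8,0,0,0,1],[0,0,8,0,0,0,1],[0,0,8,0,0,0,1],[0,0,8,0,0,0,1],[0,0,8,0,0,0,1],[0,0,8,0,0,0,1],[0,0,8,0,0,0,1],[0,0,8,0,0,0,1],[0,0,8,0,0,0,1],[0,0,8,0,0,0,1],[0,0,8,0,0,0,1],[0,0,8,0,0,0,1]]'
python3 -c "
from h import *
todo([.5085,.265,.17],Ro.from_euler('xyz',[180,0,70],degrees=True))"
```

```text
t: 1.3
ee_pos: [0.1492, 0.6324, 0.2157]
tool_rot: [3.142, 0.001, 1.229]
contact_force: [-0.6, -0.1, 0.1]
opening: 0.0854
gripper_force: 0.0
t 1.3 turn deg(tool) [0.   0.04 0.39] shift mm: now-frame [-225.5  461.7   45.9] after-turn frame [-222.3  463.3   45.7] F [-0.6 -0.1  0.1] open 0.0853543150853881 gf 0.0 q [1.29 0.48 1.6  0.   1.07 1.63]
```

```bash
python3 -m jog '[[0,0,0.4,-15,31,3,1],[0,0,0,-15,31,3,1],[0,0,0,-15,31,3,1],[0,0,0,-15,31,3,1],[0,0,0,-15,31,3,1],[0,0,0,-15,31,3,1],[0,0,0,-15,31,3,1],[0,0,0,-15,31,3,1],[0,0,0,-15,31,3,1],[0,0,0,-15,31,3,1],[0,0,0,-15,31,3,1],[0,0,0,-15,31,3,1],[0,0,0,-15,31,3,1],[0,0,0,-15,31,3,1],[0,0,0,-15,31,3,1],[0,0,0,0,0,0,1],[0,0,0,0,0,0,1]]'
python3 -c "
from h import *
todo([.5085,.265,.095],Ro.from_euler('xyz',[180,0,70],degrees=True))"
```

```text
t: 3.0
ee_pos: [0.5116, 0.2636, 0.1707]
tool_rot: [-3.141, 0.001, 1.225]
contact_force: [0.0, -0.3, -0.9]
opening: 0.0855
gripper_force: 0.0
t 3.0 turn deg(tool) [-0.04  0.03  0.22] shift mm: now-frame [ 0.3 -3.3 75.7] after-turn frame [ 0.3 -3.4 75.7] F [ 0.  -0.3 -0.9] open 0.08545517555134773 gf 0.0 q [0.42 0.43 1.82 0.   0.9  0.77]
```

```bash
python3 -m jog '[[0,0,0.2,0,-3.4,15,1],[0,0,0,0,0,20,1],[0,0,0,0,0,20,1],[0,0,0,0,0,15,1],[0,0,0,0,0,5.7,1],[0,0,0,0,0,0,1],[0,0,0,0,0,0,0],[0,0,0,0,0,0,0],[0,0,0,0,0,0,0],[0,0,0,0,0,0,0],[0,0,0,0,0,0,0],[0,0,0,0,0,0,0],[0,0,0,0,0,0,0],[0,0,0,0,0,0,0]]' 80
python3 -c "
from h import *
todo([.5085,.265,.095],Ro.from_euler('xyz',[180,0,70],degrees=True))
im,d=arm.read_camera('side');cv2.imwrite('pics/g.png',im[:,:,::-1])"
```

```text
t: 4.4
ee_pos: [0.5087, 0.2656, 0.0963]
tool_rot: [3.141, -0.001, 1.224]
contact_force: [-1.9, -1.9, 10.9]
opening: 0.0184
gripper_force: 78.0
t 4.4 turn deg(tool) [ 0.04 -0.04  0.11] shift mm: now-frame [-0.6  0.   1.3] after-turn frame [-0.6  0.   1.3] F [-1.9 -1.9 10.9] open 0.01842546083358755 gf 78.04869679966941 q [ 0.43  0.52  1.88 -0.    0.73  0.78]
```

View pics/g.png

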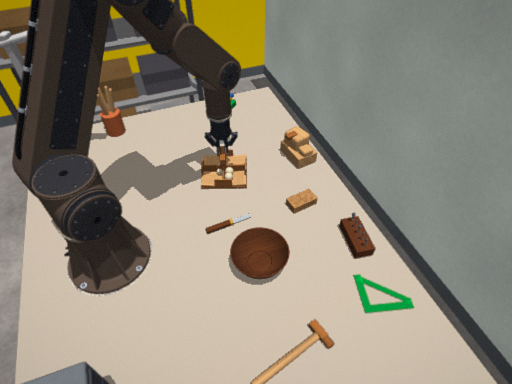

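The side view shows the fingers closed on the handle at (221,150), with the beads undisturbed. Now a gentle lift.

```bash
python3 -m jog '[[0,0,0,0,0,-4,0],[0,0,0,0,0,-8,0],[0,0,0,0,0,-12,0],[0,0,0,0,0,-12,0],[0,0,0,0,0,-12,0],[0,0,0,0,0,-12,0],[0,0,0,0,0,-12,0],[0,0,0,0,0,-12,0],[0,0,0,0,0,-12,0],[0,0,0,0,0,-12,0],[0,0,0,0,0,-8,0],[0,0,0,0,0,-4,0],[0,0,0,0,0,0,0]]'
python3 - <<'E'
from h import *
im,d=arm.read_camera('side');cv2.imwrite('pics/l.png',cv2.resize(im[60:240,130:330],None,fx=3,fy=3)[:,:,::-1])
th=np.radians(25); dr=np.radians(-110); D=np.array([np.cos(dr),np.sin(dr),0])
bowl=np.array([.485,-.207,0])
# level pose, handle where pour ends
H=bowl-0.02*D-0.079*D; Rl=Ro.from_euler('xyz',[180,0,25],degrees=True)
print('handle pour',H)
todo(H+[0,0,.217],Rl)
ax=np.cross([0,0,1],D) # nose down rotation
print('tilt axis in tool',Rl.inv().apply(ax))
E
```

```text
t: 5.75
ee_pos: [0.5085, 0.2656, 0.2159]
tool_rot: [3.141, -0.0, 1.224]
contact_force: [0.2, -0.0, -5.7]
opening: 0.0182
gripper_force: 78.6
handle pour [ 0.51885999 -0.11397043  0.        ]
t 5.8 turn deg(tool) [ 0.    0.   45.12] shift mm: now-frame [-353.2  139.    -1.7] after-turn frame [-150.8  348.3   -1.7] F [-0.1  0.2 -6. ] open 0.018091358178156505 gf 78.63580852048472 q [ 0.43  0.37  1.78 -0.    0.99  0.78]
tilt axis in tool [7.07106781e-01 7.07106781e-01 8.65956056e-17]
```

View pics/l.png

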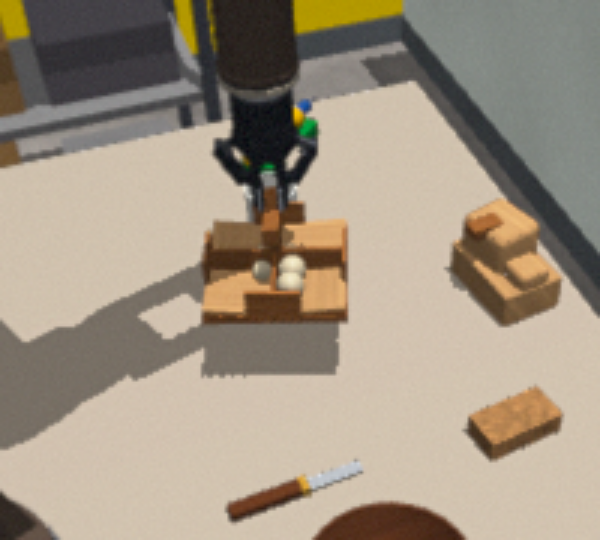

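The tray hangs level with all beads still in place: the large ones at (291,268) and (290,283), a small one at (262,270). I'll turn it 45° and carry it to the bowl.

```bash
python3 -m jog '[[0,0,1,0,0,0,0],[0,0,2,0,0,0,0],[0,0,3,0,0,0,0],[0,0,3,0,0,0,0],[0,0,3,0,0,0,0],[0,0,3,0,0,0,0],[0,0,3,0,0,0,0],[0,0,3,0,0,0,0],[0,0,3,0,0,0,0],[0,0,3,0,0,0,0],[0,0,3,0,0,0,0],[0,0,3,0,0,0,0],[0,0,3,0,0,0,0],[0,0,3,0,0,0,0],[0,0,3,0,0,0,0],[0,0,2,0,0,0,0],[0,0,1,0,0,0,0]]'
python3 -m jog '[[0,0,0,-2,5,0,0],[0,0,0,-4,10,0,0],[0,0,0,-6,14,0,0],[0,0,0,-6,14,0,0],[0,0,0,-6,14,0,0],[0,0,0,-6,14,0,0],[0,0,0,-6,14,0,0],[0,0,0,-6,14,0,0],[0,0,0,-6,14,0,0],[0,0,0,-6,14,0,0],[0,0,0,-6,14,0,0],[0,0,0,-6,14,0,0],[0,0,0,-6,14,0,0]]'
python3 -m jog '[[0,0,0,-6,14,0,0],[0,0,0,-6,14,0,0],[0,0,0,-6,14,0,0],[0,0,0,-6,14,0,0],[0,0,0,-6,14,0,0],[0,0,0,-6,14,0,0],[0,0,0,-6,14,0,0],[0,0,0,-6,14,0,0],[0,0,0,-6,14,0,0],[0,0,0,-6,14,0,0],[0,0,0,-6,12,0,0],[0,0,0,-4,9,0,0],[0,0,0,-2,4,0,0],[0,0,0,0,0,0,0],[0,0,0,0,0,0,0]]'
python3 - <<'E'
from h import *
im,d=arm.read_camera('top');cv2.imwrite('pics/p.png',cv2.resize(im[130:330,160:380],None,fx=3,fy=2.95)[:,:,::-1])
todo([.51886,-.11397,.217],Ro.from_euler('xyz',[180,0,25],degrees=True))
P=cloud('top',d); q=P[150:300,190:380].reshape(-1,3); 
q=q[(q[:,2]>.06)&(q[:,2]<.085)]; q=q[np.hypot(q[:,0]-.485,q[:,1]+.207)<.12]
if len(q):print(cv2.minEnclosingCircle(q[:,:2].astype(np.float32)*1000))
E
```

```text
t: 7.5
ee_pos: [0.508, 0.2654, 0.2148]
tool_rot: [3.142, 0.001, 0.437]
contact_force: [0.6, 0.2, -6.5]
opening: 0.0183
gripper_force: 78.6
t: 8.8
ee_pos: [0.5149, 0.0806, 0.2154]
tool_rot: [3.142, -0.0, 0.438]
contact_force: [-0.5, 0.1, -6.6]
opening: 0.0182
gripper_force: 78.7
t: 10.3
ee_pos: [0.5197, -0.0978, 0.2154]
tool_rot: [-3.141, 0.0, 0.438]
contact_force: [-1.1, -1.0, -6.6]
opening: 0.0181
gripper_force: 78.7
t 10.35 turn deg(tool) [-0.01  0.    0.14] shift mm: now-frame [-7.7 14.4 -1.6] after-turn frame [-7.7 14.4 -1.6] F [-0.1  1.1 -5.3] open 0.018044895222562512 gf 78.66022913251072 q [-0.24  0.31  1.87  0.    0.96  0.89]
```

View pics/p.png

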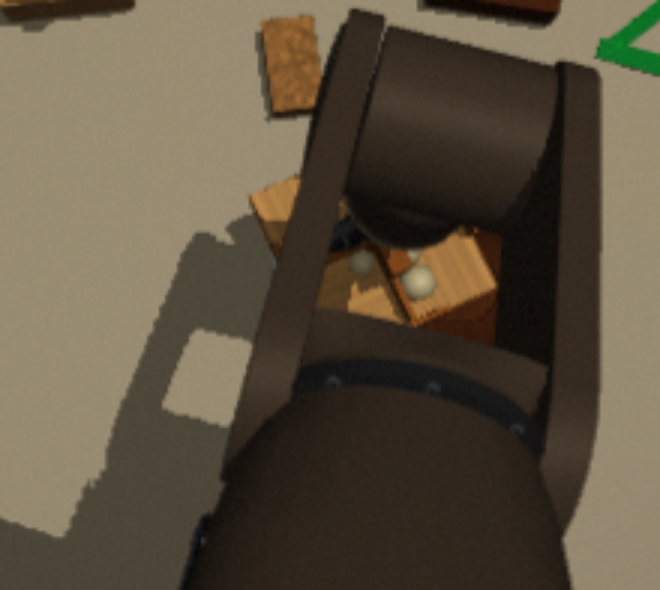

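The top view shows the spout corner (493,283) over the bowl (around (490,300)) and the beads still in their bays. I'll nudge forward a little, then tip slowly.

```bash
python3 -m jog '[[0,0,0,-2,4,0,0],[0,0,0,-2,4,0,0],[0.5,0.5,0,0,0,0,0],[1,1,0,0,0,0,0],[1,1,0,0,0,0,0],[1,1,0,0,0,0,0],[1,1,0,0,0,0,0],[1,1,0,0,0,0,0],[1,1,0,0,0,0,0],[1,1,0,0,0,0,0],[1,1,0,0,0,0,0],[1,1,0,0,0,0,0],[1,1,0,0,0,0,0],[1,1,0,0,0,0,0],[1,1,0,0,0,0,0],[1,1,0,0,0,0,0]]' 
python3 -m jog '[[1,1,0,0,0,0,0],[1,1,0,0,0,0,0],[1,1,0,0,0,0,0],[1,1,0,0,0,0,0],[1,1,0,0,0,0,0],[0.5,0.5,0,0,0,0,0],[0,0,0,0,0,0,0],[0,0,0,0,0,0,0],[0,0,0,0,0,0,0],[0,0,0,0,0,0,0],[0,0,0,0,0,0,0],[0,0,0,0,0,0,0],[0,0,0,0,0,0,0],[0,0,0,0,0,0,0]]' 
python3 - <<'E'
from h import *
todo([.51886,-.11397,.217],Ro.from_euler('xyz',[180,0,25],degrees=True))
a,d=arm.read_camera('side');b,_=arm.read_camera('top')
cv2.imwrite('pics/t.png',np.hstack([cv2.resize(a[130:300,180:330],(400,453)),cv2.resize(b[170:290,220:350],(400,453))])[:,:,::-1])
E
```

```text
t: 11.95
ee_pos: [0.5196, -0.1073, 0.2155]
tool_rot: [-2.901, -0.235, 0.41]
contact_force: [-1.2, -0.1, -5.9]
opening: 0.0184
gripper_force: 78.8
t: 13.35
ee_pos: [0.5195, -0.107, 0.2154]
tool_rot: [-2.798, -0.325, 0.381]
contact_force: [-1.1, 0.3, -4.7]
opening: 0.0184
gripper_force: 78.8
t 13.35 turn deg(tool) [-19.02 -18.98   0.12] shift mm: now-frame [-2.5  5.  -4.5] after-turn frame [-3.5  6.1 -1.6] F [-1.1  0.3 -4.7] open 0.01841929441178437 gf 78.83372417651117 q [-0.59  0.37  1.91  0.53  1.05  0.23]
```

View pics/t.png

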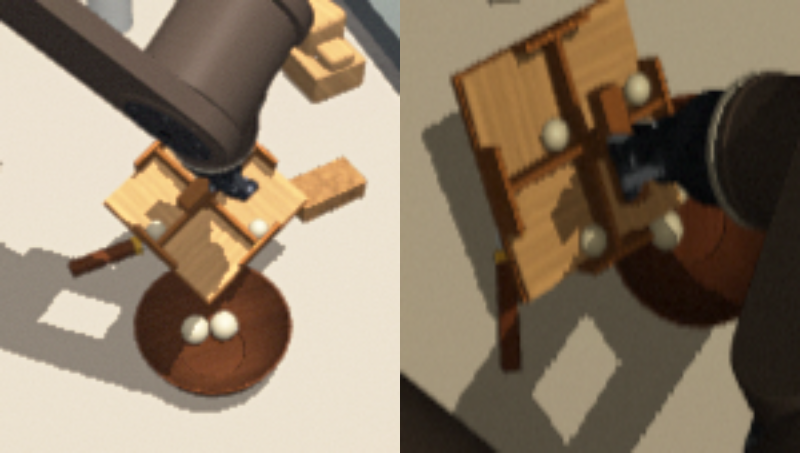

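The picture shows both large beads in the bowl, at (195,330) and (224,325), and three small beads still in their bays (right half: (637,88), (555,135), (594,240)). I'll level the tray and carry it back.

```bash
python3 -m jog '[[-0.5,-0.5,0,0,0,0,0],[-1,-1,0,0,0,0,0],[-1,-1,0,0,0,0,0],[-1,-1,0,0,0,0,0],[-1,-1,0,0,0,0,0],[-1,-1,0,0,0,0,0],[-1,-1,0,0,0,0,0],[-1,-1,0,0,0,0,0],[-1,-1,0,0,0,0,0],[-1,-1,0,0,0,0,0],[-1,-1,0,0,0,0,0],[-1,-1,0,0,0,0,0],[-1,-1,0,0,0,0,0],[-1,-1,0,0,0,0,0],[-1,-1,0,0,0,0,0],[-1,-1,0,0,0,0,0],[-1,-1,0,0,0,0,0],[-1,-1,0,0,0,0,0],[-1,-1,0,0,0,0,0],[-0.5,-0.5,0,0,0,0,0]]'
python3 -m jog '[[0,0,0,0,0,0,0],[0,0,0,2,-5,0,0],[0,0,0,4,-10,0,0],[0,0,0,6,-14,0,0],[0,0,0,6,-14,0,0],[0,0,0,6,-14,0,0],[0,0,0,6,-14,0,0],[0,0,0,6,-14,0,0],[0,0,0,6,-14,0,0],[0,0,0,6,-14,0,0],[0,0,0,6,-14,0,0],[0,0,0,6,-14,0,0],[0,0,0,6,-14,0,0],[0,0,0,6,-14,0,0],[0,0,0,6,-14,0,0]]'
python3 -m jog '[[0,0,0,6,-14,0,0],[0,0,0,6,-14,0,0],[0,0,0,6,-14,0,0],[0,0,0,6,-14,0,0],[0,0,0,6,-14,0,0],[0,0,0,6,-14,0,0],[0,0,0,6,-14,0,0],[0,0,0,6,-14,0,0],[0,0,0,6,-14,0,0],[0,0,0,6,-14,0,0],[0,0,0,6,-12,0,0],[0,0,0,4,-9,0,0],[0,0,0,2,-4,0,0],[0,0,0,0,0,0,0],[0,0,0,0,0,0,0]]'
python3 - <<'E'
from h import *
todo([.5085,.265,.0963],Ro.from_euler('xyz',[180,0,25],degrees=True))
E
```

```text
t: 15.45
ee_pos: [0.5197, -0.1064, 0.2157]
tool_rot: [3.14, 0.0, 0.439]
contact_force: [-0.2, 0.2, -5.9]
opening: 0.0181
gripper_force: 78.8
t: 16.95
ee_pos: [0.5124, 0.093, 0.2154]
tool_rot: [3.142, 0.0, 0.438]
contact_force: [0.3, -0.1, -5.7]
opening: 0.018
gripper_force: 78.8
t: 18.45
ee_pos: [0.5076, 0.2714, 0.2153]
tool_rot: [3.141, 0.0, 0.438]
contact_force: [0.6, 0.5, -5.4]
opening: 0.0183
gripper_force: 78.8
t 18.45 turn deg(tool) [0.01 0.02 0.12] shift mm: now-frame [ -1.8   6.2 119. ] after-turn frame [ -1.9   6.2 119. ] F [ 0.6  0.5 -5.4] open 0.018251406950084214 gf 78.79268301883712 q [ 0.44  0.38  1.77 -0.    0.99  1.57]
```

```bash
python3 -m jog '[[0,0,0,0,0,5,0],[0,0,0,0,0,10,0],[0,0,0,0,0,12,0],[0,0,0,0,0,12,0],[0,0,0,0,0,12,0],[0,0,0,0,0,12,0],[0,0,0,0,0,12,0],[0,0,0,0,0,12,0],[0,0,0,0,0,12,0],[0,0,0,0,0,8,0],[0,0,0,0,0,5,0],[0,0,0,0,0,3,0],[0,0,0,0,0,2,0],[0,0,0,0,0,1,0],[0,0,0,0,0,0.5,0],[0,0,0,0,0,0,0],[0,0,0,0,0,0,0]]'
```

```text
t: 20.15
ee_pos: [0.5077, 0.2718, 0.0971]
tool_rot: [3.142, -0.0, 0.438]
contact_force: [0.4, -0.2, -5.4]
opening: 0.018
gripper_force: 78.8
```

```bash
python3 -m jog '[[0,0,0,0,0,0.5,0],[0,0,0,0,0,0.5,0],[0,0,0,0,0,0,0],[0,0,0,0,0,0,0]]'; python3 -m jog '[[0,0,0,0,0,0.5,0],[0,0,0,0,0,0,0]]'
```

```text
t: 20.55
ee_pos: [0.5077, 0.2718, 0.0963]
tool_rot: [-3.142, -0.0, 0.438]
contact_force: [-2.6, -2.1, 6.3]
opening: 0.0182
gripper_force: 80.4
t: 20.75
ee_pos: [0.5077, 0.2718, 0.0962]
tool_rot: [-3.142, -0.001, 0.438]
contact_force: [-5.3, -1.5, 15.4]
opening: 0.0179
gripper_force: 81.6
```

The tray is on the bench. I'll open partway first, then fully, and retreat straight up.

```bash
python3 -m jog '[[0,0,0,0,0,-0.5,0.4],[0,0,0,0,0,0,0.5],[0,0,0,0,0,0,0.6],[0,0,0,0,0,0,0.7],[0,0,0,0,0,0,0.8],[0,0,0,0,0,0,0.8],[0,0,0,0,0,-5,0.8],[0,0,0,0,0,-15,0.8],[0,0,0,0,0,-25,0.8],[0,0,0,0,0,-30,0.8],[0,0,0,0,0,-30,0.8],[0,0,0,0,0,-30,0.8],[0,0,0,0,0,-30,0.8],[0,0,0,0,0,0,0.8],[0,0,0,0,0,0,0.8]]' 
python3 - <<'E'
from h import *
a,d=arm.read_camera('side');b,db=arm.read_camera('top')
cv2.imwrite('pics/e.png',np.hstack([cv2.resize(a[120:300,180:360],(400,400)),cv2.resize(b[100:280,80:360],(400,400))])[:,:,::-1])
P=cloud('top',db); q=P[185:265,275:360].reshape(-1,3); q=q[(q[:,2]>.055)&(q[:,2]<.09)]; print(cv2.minEnclosingCircle(q[:,:2].astype(np.float32)*1000))
E
```

```text
t: 22.25
ee_pos: [0.5078, 0.2719, 0.2616]
tool_rot: [3.142, -0.001, 0.438]
contact_force: [-0.5, 0.4, -0.6]
opening: 0.0684
gripper_force: 0.0
((484.5880432128906, -206.892578125), 99.97032165527344)
```

View pics/e.png

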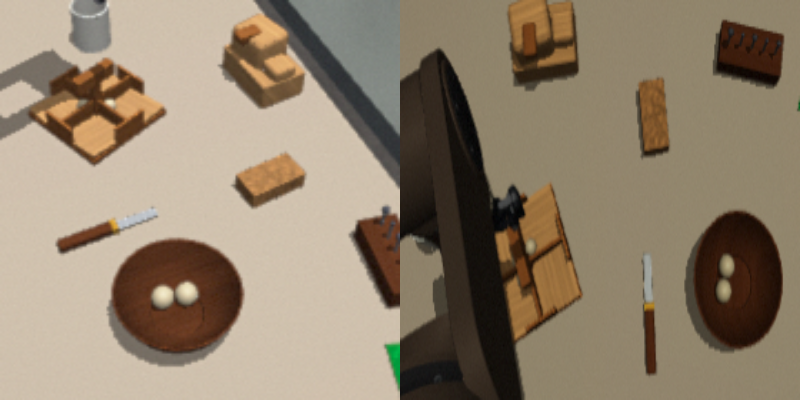

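The tray is flat on the bench with small beads visible in it. Both large beads are in the bowl, which has not moved, and the bystanders are in place.

```bash
python3 -c "
from workcell import arm
print(arm.finish_job())"
```

```text
the job is handed in; nothing more can be done
None
```

I handed the job in at about 22 s: both large beads are in the bowl, the bowl moved less than 1 mm, and the tray is level on the bench and released. All three small beads were in the tray after pouring; the last picture shows two, with the third bay hidden from view.

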